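# Turn a drone propeller over by hand

## Robot

A 6-joint arm with a two-finger parallel gripper is mounted at the origin on the work surface. World frame = base frame: x ahead of the robot, y to its left, z up, the work surface at z = 0. Lengths are in mm, angles in rad, forces in N, time in s.
With the tool pointing down it reaches from about 300 to 825 mm from the base axis. Payload 5.4 kg.
Tool frame: the origin (TCP) lies between the finger pads; the fingertips stand 17 mm ahead of it and the grasp point (between the pads) lies 2 mm behind it; z points along the fingers, y is the direction in which the jaws open and shut (so a half turn about z gives the same grasp; the last joint's range is limited). The gripper opens to 92 mm and grips with 3 to 60 N. Pads are 20 mm wide; open, the fingers measure 128 mm over their backs; the gripper's body (75 mm by 189 mm) begins 69 mm behind the grasp point.
Start: joints at [1.084, 0.158, 1.597, -0, 1.386, -0.21], TCP at [157.146, 553.093, 231.601] pointing down, gripper open.
Joint ranges: [-2.91, 2.91], [-0.94, 2.29], [0.18, 2.7], [-1.29, 4.43], [0.17, 2.64], [-3, 3]. Speed limits (rad/s): [2.57, 2.57, 3.14, 3.14, 3.14, 3.14].

## Interface

Orientations are given as [roll, pitch, yaw] about the fixed x, y, z axes, in that order (R = Rz(yaw) Ry(pitch) Rx(roll)).
In Python, from station import arm gives the robot as it stands.
- The arm moves only by the tool servo_tool, never from a script. Its argument "plan" is a list of rows, each a list of 7 numbers: the shift along the world's x, y, z in mm, then the turn, a rotation vector about the world's x, y, z in units of 6 degrees (1.0 is 6 degrees), then the opening, from -1 (shut) to 1 (fully open). In form: [[x, y, z, ax, ay, az, grip], ...]. A call has exactly 8 rows; each row is the pose to reach, as a shift and turn from the pose measured when the call began; what a row does not reach only later rows make up. A row lasts 1/12 s, in which the tool goes at most 41.7 mm and 7.16 degrees, less where a joint would pass 70% of its speed; a pose out of reach is approached as far as the arm can. A call with a gripper value outside its range is refused whole. The fingers move at their own pace and stop on an object; "squeeze" is the grip in N (left out, the last holds). Time passes only in rows, so rows that repeat a pose let the fingers close, or fill a call up. It gives the time, the measured TCP pose, the force and the opening at its end, in the units of the state.
- arm.sense(): the state, without advancing time (a new reading comes with each control period).
- arm.camera(name): name is "side" or "top" or "wrist"; returns the picture (400x640x3 uint8, red, green, blue); there is no depth.
- arm.get_calibration(name): a dict with "intrinsics" (3x3 intrinsics, pixels), "world_from_camera" (4x4, takes a point from camera to world coordinates); the wrist camera has in their place "T_tool_cam" (4x4, takes a point from camera to tool coordinates, whose origin is the TCP and whose axes are the flange's). Camera axes: x right, y down, z forward; pixel columns grow to the right and rows downward; lengths in mm; the calibration is good to about 2 mm. A picture is of the moment at which its call begins: read the wrist's pose just before it. get_calibration takes no time and is no camera call.
- arm.close_job(): hands the job in, once; it reports no verdict.
The state is a dict: "clock": time; "qpos": joint angles; "dq": joint speeds; "joint_efforts": joint torques, N m; "tool_pos": TCP position; "orientation": TCP orientation; "ft_force": force on the tool from outside, world axes, zero at the start; "ft_torque": the same for the moment, N m; "gripper_width": opening from 0.0 (shut) to 1.0 (fully open).
Only numpy, scipy, OpenCV 4.12 (cv2) and the standard library are available. Lean on these libraries where they do the work, as an engineer would, in place of code of your own. Each camera call takes 0.05 s, during which the arm holds its last target. There are 200 camera calls.

## Task

On the drone repair bench, check that the motor with the two-bladed propeller runs freely: push the propeller round by hand, anticlockwise seen from above, through one full turn, and leave it standing still along its long base plate, as it began. Do not turn the three-bladed propeller on the other stand.

Things in the scene. Friction and masses are not known exactly. Their poses are not given: they have to be found in the camera images.
- two_blade_hub (a point): hub of the two-bladed black propeller (200 mm across), on its vertical axis at mid-height of the blades, 127 mm above the table. x points along one blade and turns with it, the other blade is at -x; z is up. Blades 14 to 26 mm wide, up to 12 mm thick in all, reaching 100 mm from the axis. Below: motor and post within 20 mm of the axis, then a fixed base plate 160 x 60 x 12 mm, else free air
- two_blade (a joint): angle of the two-bladed propeller on its stand, rad, growing anticlockwise seen from above; it counts on past a turn. 0 (and 6.28 after one turn) is with the blades along the 160 mm length of the base plate; it starts within 0.15 of 0. The bearing has a little friction (under 1 N at a blade turns it) and stops where it is left.
- three_blade_hub (a point): hub of the three-bladed black propeller, to be left alone, on the other, otherwise identical stand (same sizes and height). The two stands are to the left and the right, in either order. On both, a shaft nut ends 16 mm above the hub centre
- three_blade (a joint): angle of the three-bladed propeller on its stand, rad, 0 at the start, growing anticlockwise seen from above.

How it is judged:
By the outcome, as a careful person would: the job done as asked, in the order asked, and still so for the second after the job is handed in, with the robot touching nothing.
It also fails if it takes over 64 s, if anything falls off the work surface, if the arm or the gripper's body presses on something with over 40 N, if the wrist force passes 120 N, or if a joint passes its speed limit or range.

## Working session

There is one attempt and no reset: what is moved stays moved. The work goes in short steps, Python scripts to look and compute and a tool call to move; the robot and the scene stay as the last step left them, time stands still between calls to the robot, and variables do not carry over. Pictures are saved under pics/ and viewed, about 8 in all and at most 12, crops included, and the job is handed in when it is done.

Besides the shell and the picture viewer there is one more tool, called after "Emit:" as a command line: name --pt "numbers of a row" for each row, then --argument value for the rest. servo_tool: Moves the arm, as the interface text tells. Its arguments: {"type":"object","properties":{"plan":{"type":"array"},"squeeze":{"type":"number"}},"required":["plan"]}

```bash
mkdir -p pics; python3 - <<'E'
from station import arm
import cv2,numpy as np
np.set_printoptions(precision=4,suppress=True)
for n in("top","side"):
    cv2.imwrite(f"pics/{n}0.png",arm.camera(n)[:,:,::-1]); c=arm.get_calibration(n); print(n,c["intrinsics"],c["world_from_camera"])
print(arm.get_calibration("wrist")); print(arm.sense())
E
```

```text
top [[459.8799   0.     319.1061]
 [  0.     459.8799 200.3347]
 [  0.       0.       1.    ]] [[  -0.014    -0.9858    0.1675  376.4756]
 [  -0.9999    0.0122   -0.0116   -2.1863]
 [   0.0094   -0.1676   -0.9858 1042.8701]
 [   0.        0.        0.        1.    ]]
side [[418.407    0.     318.1058]
 [  0.     418.407  188.6367]
 [  0.       0.       1.    ]] [[   0.9937   -0.0463    0.1023  466.1241]
 [  -0.112    -0.4741    0.8733 -635.0336]
 [   0.0081   -0.8792   -0.4763  492.8181]
 [   0.        0.        0.        1.    ]]
{'intrinsics': array([[306.7925,   0.    , 316.0777],
       [  0.    , 306.7925, 202.1356],
       [  0.    ,   0.    ,   1.    ]]), 'T_tool_cam': array([[   0.0006,   -0.9606,   -0.2779,   78.4657],
       [   1.    ,    0.0009,   -0.0009,    0.3547],
       [   0.0011,   -0.2779,    0.9606, -152.6265],
       [   0.    ,    0.    ,    0.    ,    1.    ]])}
{'clock': 0.1, 'qpos': array([ 1.0839,  0.159 ,  1.5981, -0.    ,  1.3862, -0.2101]), 'dq': array([ 0.0005, -0.0013, -0.0028,  0.001 ,  0.001 ,  0.0003]), 'joint_efforts': array([ -0.0003, -38.6501, -32.296 ,   0.0702,   0.0339,  -0.    ]), 'tool_pos': array([156.904 , 552.611 , 230.7086]), 'orientation': array([-3.1399, -0.0003,  2.8648]), 'ft_force': array([-0.1598, -0.4686, -0.3863]), 'ft_torque': array([-0.015 , -0.0241,  0.011 ]), 'gripper_width': 0.9981289224028289}
```

View pics/top0.png

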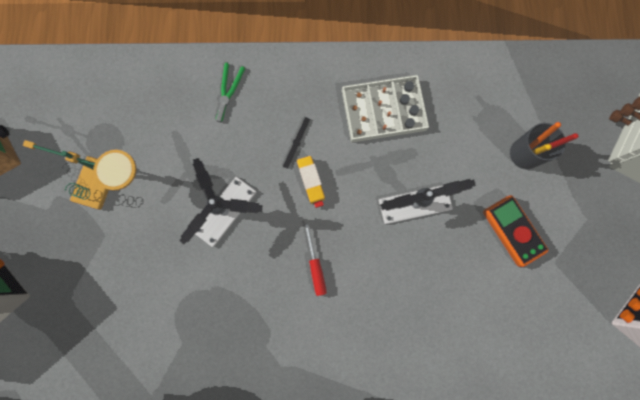

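View pics/side0.png

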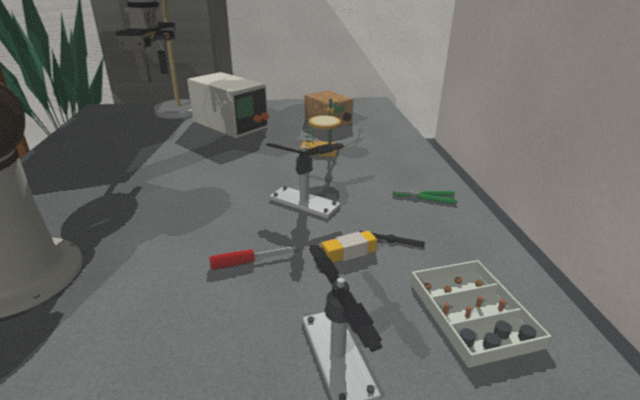

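Top view: the two-blade stand is on the right, with its hub near (427,195), blade tips near (386,206) and (474,183), and its plate spanning about (379..453, 185..223). The three-blade hub is near (212,202). Next I'll measure these.

```bash
cat > h.py <<'E'
import cv2,numpy as np
from station import arm
np.set_printoptions(precision=3,suppress=True)
def bp(n,px,z):
    c=arm.get_calibration(n);K=c["intrinsics"];T=c["world_from_camera"]
    p=np.c_[np.atleast_2d(px),np.ones(len(np.atleast_2d(px)))]
    d=(T[:3,:3]@np.linalg.solve(K,p.T)).T; o=T[:3,3]
    return o+d*((z-o[2])/d[:,2])[:,None]
def axis(P):
    P=P[:,:2]; m=P.mean(0); u=np.linalg.svd(P-m,full_matrices=False)[2][0]; return m,np.arctan2(u[1],u[0])%np.pi
def proj(n,p):
    c=arm.get_calibration(n);q=np.linalg.inv(c["world_from_camera"])@np.r_[p,1];q=c["intrinsics"]@q[:3];return q[:2]/q[2]
E
python3 - <<'E'
from h import *
im=cv2.imread("pics/top0.png"); g=im.max(2)
m=np.zeros_like(g); cv2.fillPoly(m,[np.array([(374,200),(374,216),(430,212),(480,190),(480,174),(430,180)])],1)
b=((g<48)&(m>0)).astype(np.uint8); n,l,s,_=cv2.connectedComponentsWithStats(b); k=1+s[1:,4].argmax(); print(s[k])
ys,xs=np.nonzero(l==k); P=bp("top",np.c_[xs,ys],127); me,a=axis(P); u=np.array([np.cos(a),np.sin(a)]); t=(P[:,:2]-me)@u
print("blade",me,a,t.min(),t.max(),"mid",me+u*(t.min()+t.max())/2)
m2=np.zeros_like(g); m2[175:230,370:462]=1
w=((im.min(2)>140)&(m2>0)).astype(np.uint8)
ys,xs=np.nonzero(w); r=cv2.minAreaRect(bp("top",np.c_[xs,ys],12)[:,:2].astype(np.float32)); print("plate",r); print(cv2.boxPoints(r))
print("hub px guesses", bp("top",[(427,195)],140), bp("top",[(212,202)],140))
v=cv2.resize(im[160:240,360:490],None,fx=6,fy=6,interpolation=cv2.INTER_CUBIC)
v[:,:,2][cv2.resize((l==k).astype(np.uint8)[160:240,360:490],None,fx=6,fy=6,interpolation=0)>0]=200
cv2.imwrite("pics/c1.png",v)
E
```

```text
Traceback (most recent call last):
ValueError: attempt to get argmax of an empty sequence
```

```bash
cat > m.py <<'E'
from h import *
im=cv2.imread("pics/top0.png"); g=im.max(2)
print(g[195,400:460:4],g[185:206:2,450])
m=np.zeros_like(g); cv2.fillPoly(m,[np.array([(374,200),(374,216),(430,212),(480,190),(480,174),(430,180)])],1)
b=((g<68)&(m>0)).astype(np.uint8); n,l,s,_=cv2.connectedComponentsWithStats(b); k=1+s[1:,4].argmax(); print(s[k])
ys,xs=np.nonzero(l==k); P=bp("top",np.c_[xs,ys],127); me,a=axis(P); u=np.array([np.cos(a),np.sin(a)]); t=(P[:,:2]-me)@u
print("blade",me,a,t.min(),t.max(),"mid",me+u*(t.min()+t.max())/2)
m2=np.zeros_like(g); m2[175:230,370:462]=1
w=((im.min(2)>140)&(m2>0)).astype(np.uint8)
ys,xs=np.nonzero(w); r=cv2.minAreaRect(bp("top",np.c_[xs,ys],12)[:,:2].astype(np.float32)); print("plate",r); print(cv2.boxPoints(r))
print("hub px guesses", bp("top",[(427,195)],140), bp("top",[(212,202)],140))
v=cv2.resize(im[160:240,360:490],None,fx=6,fy=6,interpolation=cv2.INTER_CUBIC)
v[:,:,2][cv2.resize((l==k).astype(np.uint8)[160:240,360:490],None,fx=6,fy=6,interpolation=0)>0]=200
cv2.imwrite("pics/c1.png",v)
E
python3 m.py
```

```text
[161  97  59  85  55  52  55 141  82  64 108 137 102  89 131] [ 59  59  60  61  60  79 112 132 158 162 128]
[382 180  92  29 775]
blade [ 541.014 -234.926] 1.8220286766698743 -96.55643067741019 97.70395808589042 mid [ 540.871 -234.37 ]
plate ((541.4556274414062, -231.8931427001953), (60.08447265625, 161.40492248535156), 11.448922157287598)
[[ 495.992 -158.76 ]
 [ 528.03  -316.953]
 [ 586.919 -305.027]
 [ 554.881 -146.833]]
hub px guesses [[ 538.025 -228.708  140.   ]] [[529.165 199.963 140.   ]]
```

View pics/c1.png

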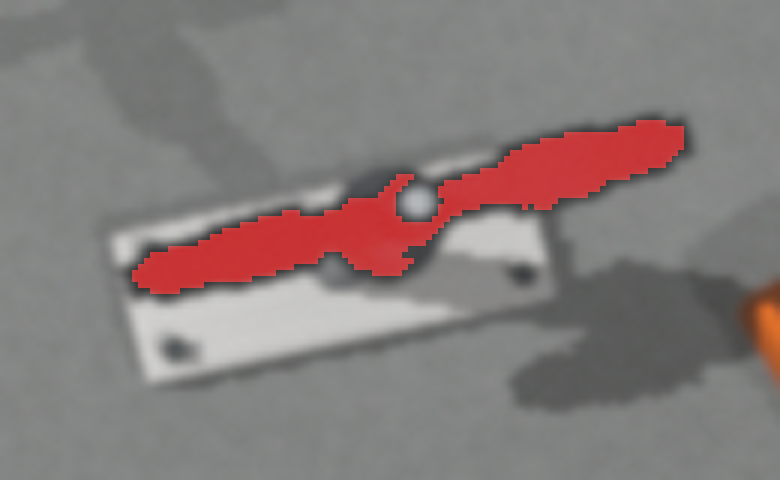

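Measured: hub at about (541, -232), plate axis at 1.771 rad, blade line at about 1.82 rad. I'll push the blade that points to -y from the robot's side, with the fingers shut, orbiting at r≈70 mm. First I'll transit at height, turning the tool so the jaws sit across the plate.

Emit:
servo_tool --pt "40 -15 10 0 0 -1 -1" --pt "55 -50 10 0 0 -2 -1" --pt "70 -90 10 0 0 -3 -1" --pt "85 -130 10 0 0 -4 -1" --pt "100 -170 10 0 0 -5 -1" --pt "115 -208 10 0 0 -6 -1" --pt "130 -246 10 0 0 -7 -1" --pt "145 -284 10 0 0 -8 -1" --squeeze 20

```text
clock: 0.77
tool_pos: [301.5, 267.5, 240.3]
orientation: [-3.14, -0.0, 2.023]
ft_force: [1.7, -0.4, -0.5]
gripper_width: 0.443
```

Emit:
servo_tool --pt "15 -38 0 0 0 -1 -1" --pt "30 -76 0 0 0 -2 -1" --pt "45 -114 0 0 0 -2.5 -1" --pt "60 -152 0 0 0 -2.5 -1" --pt "75 -190 0 0 0 -2.5 -1" --pt "90 -228 0 0 0 -2.5 -1" --pt "105 -266 0 0 0 -2.5 -1" --pt "120 -304 0 0 0 -2.5 -1"

```text
clock: 1.43
tool_pos: [421.5, -38.6, 240.1]
orientation: [-3.14, -0.0, 1.76]
ft_force: [1.0, 0.7, 0.7]
gripper_width: 0.005
```

Emit:
servo_tool --pt "12 -38 0 0 0 0 -1" --pt "24 -74 0 0 0 0 -1" --pt "36 -110 0 0 0 0 -1" --pt "48 -146 0 0 0 0 -1" --pt "60 -182 0 0 0 0 -1" --pt "72 -218 0 0 0 0 -1" --pt "83 -253 0 0 0 0 -1" --pt "83 -253 0 0 0 0 -1"

```text
clock: 2.1
tool_pos: [504.6, -297.0, 238.4]
orientation: [-3.138, 0.0, 1.756]
ft_force: [-0.3, -0.4, -0.1]
gripper_width: 0.006
```

```bash
python3 - <<'E'
from h import *
s=arm.sense(); print(s["tool_pos"],s["orientation"],s["qpos"])
cv2.imwrite("pics/w1.png",arm.camera("wrist")[:,:,::-1])
E
```

```text
[ 504.617 -296.959  238.388] [-3.138  0.     1.756] [-0.737  0.182  1.556 -0.003  1.405 -0.921]
```

View pics/w1.png

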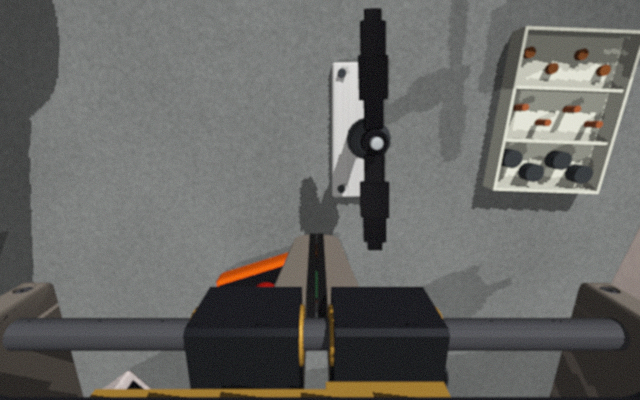

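Wrist view: nut at (377,143), blade tips at (373,10) and (375,248). The shut fingers are at (317,240), on the robot side of the near blade, with clear air below.

```bash
cat >> h.py <<'E'
from scipy.spatial.transform import Rotation as R
def bw(px,z,pos,rpy):
    c=arm.get_calibration("wrist");T=np.eye(4);T[:3,:3]=R.from_euler("xyz",rpy).as_matrix();T[:3,3]=pos;T=T@c["T_tool_cam"]
    p=np.c_[np.atleast_2d(px),np.ones(len(np.atleast_2d(px)))]
    d=(T[:3,:3]@np.linalg.solve(c["intrinsics"],p.T)).T;o=T[:3,3];return o+d*((z-o[2])/d[:,2])[:,None]
E
python3 - <<'E'
from h import *
pos,o=[504.617,-296.959,238.388],[-3.138,0,1.756]
print("nut",bw([(377,143)],143,pos,o))
t=bw([(373,10),(375,248)],127,pos,o);print("tips",t,t.mean(0),np.arctan2(*(t[0]-t[1])[1::-1]))
# plate left edge points
e=bw([(333,64),(333,196)],12,pos,o);print("plate edge",e,np.arctan2(*(e[0]-e[1])[1::-1]))
H=np.array([541,-232.5])
for a in range(235,241+360+1,5): print(a,np.round(70*np.array([np.cos(np.radians(a)),np.sin(np.radians(a))]),0),end=";")
E
```

```text
nut [[ 541.756 -233.095  143.   ]]
tips [[ 518.308 -137.885  127.   ]
 [ 566.373 -328.572  127.   ]] [ 542.34  -233.229  127.   ] 1.8177147284392232
plate edge [[ 498.339 -163.405   12.   ]
 [ 529.4   -315.728   12.   ]] 1.7719534740849137
235 [-40. -57.];240 [-35. -61.];245 [-30. -63.];250 [-24. -66.];255 [-18. -68.];260 [-12. -69.];265 [ -6. -70.];270 [ -0. -70.];275 [  6. -70.];280 [ 12. -69.];285 [ 18. -68.];290 [ 24. -66.];295 [ 30. -63.];300 [ 35. -61.];305 [ 40. -57.];310 [ 45. -54.];315 [ 49. -49.];320 [ 54. -45.];325 [ 57. -40.];330 [ 61. -35.];335 [ 63. -30.];340 [ 66. -24.];345 [ 68. -18.];350 [ 69. -12.];355 [70. -6.];360 [70. -0.];365 [70.  6.];370 [69. 12.];375 [68. 18.];380 [66. 24.];385 [63. 30.];390 [61. 35.];395 [57. 40.];400 [54. 45.];405 [49. 49.];410 [45. 54.];415 [40. 57.];420 [35. 61.];425 [30. 63.];430 [24. 66.];435 [18. 68.];440 [12. 69.];445 [ 6. 70.];450 [ 0. 70.];455 [-6. 70.];460 [-12.  69.];465 [-18.  68.];470 [-24.  66.];475 [-30.  63.];480 [-35.  61.];485 [-40.  57.];490 [-45.  54.];495 [-49.  49.];500 [-54.  45.];505 [-57.  40.];510 [-61.  35.];515 [-63.  30.];520 [-66.  24.];525 [-68.  18.];530 [-69.  12.];535 [-70.   6.];540 [-70.   0.];545 [-70.  -6.];550 [-69. -12.];555 [-68. -18.];560 [-66. -24.];565 [-63. -30.];570 [-61. -35.];575 [-57. -40.];580 [-54. -45.];585 [-49. -49.];590 [-45. -54.];595 [-40. -57.];600 [-35. -61.];
```

Emit:
servo_tool --pt "0 3 -15 0 0 0 -1" --pt "0 5 -35 0 0 0 -1" --pt "0 5 -55 0 0 0 -1" --pt "0 5 -75 0 0 0 -1" --pt "0 5 -95 0 0 0 -1" --pt "0 5 -108 0 0 0 -1" --pt "0 5 -113 0 0 0 -1" --pt "0 5 -113 0 0 0 -1"

```text
clock: 2.82
tool_pos: [503.5, -287.7, 124.5]
orientation: [-3.137, -0.004, 1.757]
ft_force: [0.0, 0.1, -0.0]
gripper_width: 0.002
```

Emit:
servo_tool --pt "3 -6 0 0 0 0 -1" --pt "8 -8 0 0 0 0 -1" --pt "14 -11 0 0 0 0 -1" --pt "20 -13 0 0 0 0 -1" --pt "26 -14 0 0 0 0 -1" --pt "32 -15 0 0 0 0 -1" --pt "38 -15 0 0 0 0 -1" --pt "44 -15 0 0 0 0 -1"

```text
clock: 3.48
tool_pos: [548.1, -302.6, 124.4]
orientation: [-3.137, -0.004, 1.758]
ft_force: [-0.5, 0.2, -0.1]
gripper_width: 0.005
```

Emit:
servo_tool --pt "6 1 0 0 0 0 -1" --pt "12 2 0 0 0 0 -1" --pt "18 4 0 0 0 0 -1" --pt "24 7 0 0 0 0 -1" --pt "29 9 0 0 0 0 -1" --pt "34 13 0 0 0 0 -1" --pt "39 16 0 0 0 0 -1" --pt "43 21 0 0 0 0 -1"

```text
clock: 4.15
tool_pos: [591.7, -281.5, 124.5]
orientation: [-3.137, -0.004, 1.757]
ft_force: [-0.6, -0.6, 0.7]
gripper_width: 0.009
```

```bash
python3 - <<'E'
from h import *
s=arm.sense(); print(s["tool_pos"],s["orientation"],s["ft_force"])
cv2.imwrite("pics/w2.png",arm.camera("wrist")[:,:,::-1])
E
```

```text
[ 591.682 -281.497  124.461] [-3.137 -0.004  1.757] [-0.552 -0.623  0.658]
```

View pics/w2.png

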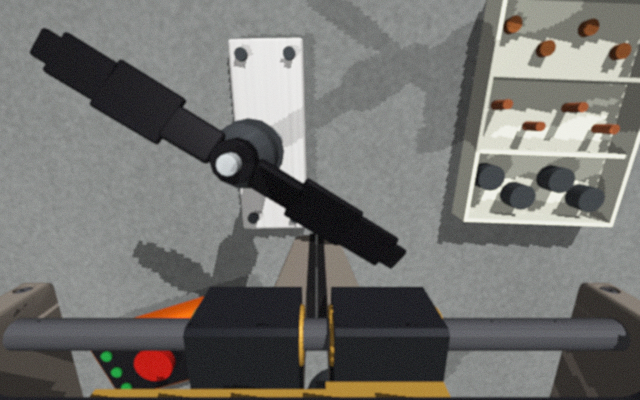

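The push works: hub at (228,163), and the near blade's tip has swung to (398,257), about 55° round, just ahead of the fingers. Continuing the orbit.

Emit:
servo_tool --pt "4 4 0 0 0 0 -1" --pt "7 9 0 0 0 0 -1" --pt "11 14 0 0 0 0 -1" --pt "13 19 0 0 0 0 -1" --pt "16 25 0 0 0 0 -1" --pt "18 31 0 0 0 0 -1" --pt "19 37 0 0 0 0 -1" --pt "20 43 0 0 0 0 -1"

```text
clock: 4.87
tool_pos: [612.3, -236.6, 124.4]
orientation: [-3.137, -0.005, 1.758]
ft_force: [0.8, -0.2, -0.3]
gripper_width: 0.008
```

Emit:
servo_tool --pt "0 6 0 0 0 0 -1" --pt "0 12 0 0 0 0 -1" --pt "-1 18 0 0 0 0 -1" --pt "-2 24 0 0 0 0 -1" --pt "-4 30 0 0 0 0 -1" --pt "-7 36 0 0 0 0 -1" --pt "-9 41 0 0 0 0 -1" --pt "-13 46 0 0 0 0 -1"

```text
clock: 5.53
tool_pos: [599.2, -190.1, 124.5]
orientation: [-3.138, -0.004, 1.759]
ft_force: [1.1, -0.7, -0.6]
gripper_width: 0.004
```

Emit:
servo_tool --pt "-3 2 0 0 0 0 -1" --pt "-8 6 0 0 0 0 -1" --pt "-12 11 0 0 0 0 -1" --pt "-17 14 0 0 0 0 -1" --pt "-22 18 0 0 0 0 -1" --pt "-27 20 0 0 0 0 -1" --pt "-33 23 0 0 0 0 -1" --pt "-39 25 0 0 0 0 -1"

```text
clock: 6.2
tool_pos: [559.6, -164.8, 124.5]
orientation: [-3.138, -0.004, 1.759]
ft_force: [0.8, 0.0, -0.7]
gripper_width: 0.004
```

Emit:
servo_tool --pt "-6 1 0 0 0 0 -1" --pt "-12 2 0 0 0 0 -1" --pt "-18 2 0 0 0 0 -1" --pt "-24 2 0 0 0 0 -1" --pt "-30 1 0 0 0 0 -1" --pt "-36 0 0 0 0 0 -1" --pt "-42 -2 0 0 0 0 -1" --pt "-48 -5 0 0 0 0 -1"

```text
clock: 6.87
tool_pos: [511.0, -169.9, 124.5]
orientation: [-3.138, -0.005, 1.759]
ft_force: [1.0, 0.5, 0.6]
gripper_width: 0.004
```

Emit:
servo_tool --pt "-5 -2 0 0 0 0 -1" --pt "-10 -6 0 0 0 0 -1" --pt "-15 -9 0 0 0 0 -1" --pt "-19 -14 0 0 0 0 -1" --pt "-24 -18 0 0 0 0 -1" --pt "-27 -23 0 0 0 0 -1" --pt "-31 -28 0 0 0 0 -1" --pt "-33 -33 0 0 0 0 -1"

```text
clock: 7.53
tool_pos: [477.5, -203.4, 124.5]
orientation: [-3.137, -0.005, 1.759]
ft_force: [0.9, -0.2, -0.3]
gripper_width: 0.005
```

```bash
python3 - <<'E'
from h import *
s=arm.sense(); print(s["tool_pos"],s["orientation"],s["ft_force"],s["qpos"])
cv2.imwrite("pics/w3.png",arm.camera("wrist")[:,:,::-1])
E
```

```text
[ 477.516 -203.44   124.468] [-3.137 -0.005  1.759] [ 0.921 -0.191 -0.319] [-0.636  0.13   1.851  0.     1.167 -0.824]
```

View pics/w3.png

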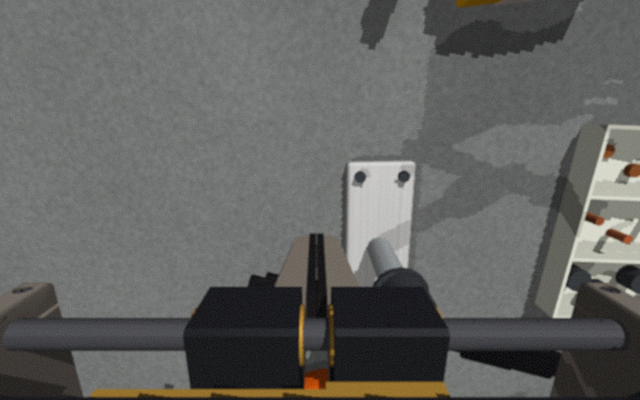

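The fingers still trail the blade: the near tip shows at (262,280) and the far blade at (510,360), so it's past half a turn. Continuing, slowing down before the end.

Emit:
servo_tool --pt "-3 -6 0 0 0 0 -1" --pt "-5 -12 0 0 0 0 -1" --pt "-6 -18 0 0 0 0 -1" --pt "-7 -24 0 0 0 0 -1" --pt "-7 -30 0 0 0 0 -1" --pt "-7 -36 0 0 0 0 -1" --pt "-6 -42 0 0 0 0 -1" --pt "-5 -48 0 0 0 0 -1"

```text
clock: 8.25
tool_pos: [472.5, -252.9, 124.5]
orientation: [-3.137, -0.004, 1.758]
ft_force: [-0.0, 1.4, 0.2]
gripper_width: 0.007
```

Emit:
servo_tool --pt "2 -6 0 0 0 0 -1" --pt "5 -12 0 0 0 0 -1" --pt "7 -17 0 0 0 0 -1" --pt "10 -21 0 0 0 0 -1" --pt "13 -25 0 0 0 0 -1" --pt "16 -29 0 0 0 0 -1" --pt "20 -32 0 0 0 0 -1" --pt "23 -35 0 0 0 0 -1"

```text
clock: 8.92
tool_pos: [496.0, -288.1, 124.5]
orientation: [-3.137, -0.004, 1.758]
ft_force: [-0.6, 0.3, -0.0]
gripper_width: 0.006
```

```bash
python3 - <<'E'
from h import *
s=arm.sense(); print(s["tool_pos"],s["orientation"],s["ft_force"],s["qpos"])
cv2.imwrite("pics/w4.png",arm.camera("wrist")[:,:,::-1])
E
```

```text
[ 495.96  -288.145  124.495] [-3.137 -0.004  1.758] [-0.629  0.328 -0.01 ] [-0.736  0.264  1.696 -0.001  1.188 -0.923]
```

View pics/w4.png

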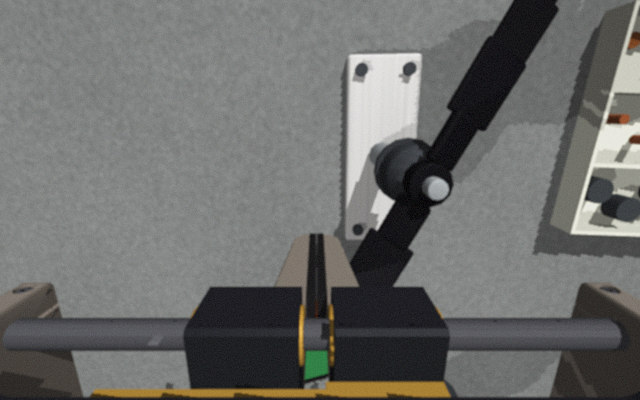

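The blade is about 30° short of the plate line. Nut at (435,187), far blade's wide part centred at (489,80). Computing the remainder.

```bash
python3 - <<'E'
from h import *
p=bw([(489,80)],127,[495.96,-288.145,124.495],[-3.137,-.004,1.758])[0]
a=np.degrees(np.arctan2(p[1]+233,p[0]-541.7)); print(p,a, 101.5-a)
print("finger",np.degrees(np.arctan2(-288.1+233,495.96-541.7))+360)
E
```

```text
[ 556.283 -181.728  127.   ] 74.12331325625688 27.37668674374312
finger 230.30301723880598
```

Emit:
servo_tool --pt "4 -1 0 0 0 0 -1" --pt "7 -3 0 0 0 0 -1" --pt "10 -5 0 0 0 0 -1" --pt "13 -7 0 0 0 0 -1" --pt "16 -8 0 0 0 0 -1" --pt "19 -10 0 0 0 0 -1" --pt "21 -11 0 0 0 0 -1" --pt "22 -11 0 0 0 0 -1"

```text
clock: 9.63
tool_pos: [518.6, -299.9, 124.6]
orientation: [-3.138, -0.003, 1.758]
ft_force: [-0.9, 0.0, 0.5]
gripper_width: 0.006
```

Emit:
servo_tool --pt "-5 0 0 0 0 0 -1" --pt "-14 0 0 0 0 0 -1" --pt "-14 0 20 0 0 0 -1" --pt "-14 0 45 0 0 0 -1" --pt "-14 0 75 0 0 0 -1" --pt "-14 0 105 0 0 0 -1" --pt "-14 0 115 0 0 0 -1" --pt "-14 0 115 0 0 0 -1"

```text
clock: 10.3
tool_pos: [505.4, -301.2, 243.2]
orientation: [3.141, 0.002, 1.758]
ft_force: [1.0, -1.4, 0.9]
gripper_width: 0.005
```

```bash
python3 - <<'E'
from h import *
s=arm.sense(); print(s["tool_pos"],s["orientation"],s["ft_force"],s["dq"])
cv2.imwrite("pics/w5.png",arm.camera("wrist")[:,:,::-1])
E
```

```text
[ 505.447 -301.19   243.212] [3.141 0.002 1.758] [ 0.967 -1.423  0.944] [ 0.003  0.047  0.068 -0.    -0.032  0.004]
```

View pics/w5.png

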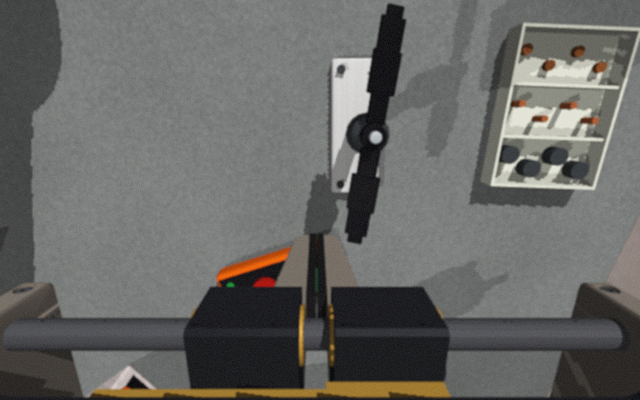

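The blade is slightly short: tips at (396,6) and (356,241), plate left edge at column 332.

```bash
cat > ang.py <<'E'
import sys
from h import *
def ang(f,pos,o,poly,z=127):
    im=cv2.imread(f);g=im.max(2);m=np.zeros_like(g);cv2.fillPoly(m,[np.array(poly)],1)
    b=((g<45)&(m>0)).astype(np.uint8);n,l,s,_=cv2.connectedComponentsWithStats(b);k=1+s[1:,4].argmax()
    ys,xs=np.nonzero(l==k);P=bw(np.c_[xs,ys],z,pos,o)[:,:2]
    P=P[np.hypot(*(P-[541.7,-233]).T)>35]
    return s[k],axis(P)
E
python3 - <<'E'
from ang import *
for f,pos,o,a,b in [("pics/w1.png",[504.617,-296.959,238.388],[-3.138,0,1.756],(373,5),(375,255)),("pics/w5.png",[505.447,-301.19,243.212],[3.141,.002,1.758],(397,2),(355,246))]:
    s,(m,t)=ang(f,pos,o,[(a[0]-20,0),(a[0]+20,0),(b[0]+20,b[1]),(b[0]-20,b[1])])
    e=bw([(333,64),(333,196)] if "w1" in f else [(332,59),(332,191)],12,pos,o)
    print(s,m,t,t-1.7715,np.arctan2(*(e[0]-e[1])[1::-1]))
E
```

```text
[ 354    9   35  241 5536] [ 538.925 -221.61 ] 1.8185546674598612 0.04705466745986109 1.7719544175277167
[ 346    4   59  239 5332] [ 541.294 -221.534] 1.6325565247916018 -0.13894347520839823 1.7731496207021076
```

Remainder is about 0.139 rad. The final touch point should be at TCP x≈529, so I'll go back down and creep to just short of it.

Emit:
servo_tool --pt "0 0 -20 0 0 0 -1" --pt "0 0 -45 0 0 0 -1" --pt "0 0 -75 0 0 0 -1" --pt "0 0 -105 0 0 0 -1" --pt "0 0 -118 0 0 0 -1" --pt "4 0 -118 0 0 0 -1" --pt "8 0 -118 0 0 0 -1" --pt "10 0 -118 0 0 0 -1"

```text
clock: 11.02
tool_pos: [515.9, -301.0, 123.9]
orientation: [-3.141, 0.001, 1.758]
ft_force: [0.5, -0.1, 1.0]
gripper_width: 0.005
```

Emit:
servo_tool --pt "2 0 0 0 0 0 -1" --pt "4 0 0 0 0 0 -1" --pt "6 0 0 0 0 0 -1" --pt "8 0 0 0 0 0 -1" --pt "10 0 0 0 0 0 -1" --pt "11 0 0 0 0 0 -1" --pt "12 0 0 0 0 0 -1" --pt "12.5 0 0 0 0 0 -1"

```text
clock: 11.68
tool_pos: [528.4, -301.0, 123.9]
orientation: [-3.141, 0.001, 1.758]
ft_force: [-0.6, -0.5, 0.8]
gripper_width: 0.004
```

Emit:
servo_tool --pt "-5 0 0 0 0 0 -1" --pt "-20 0 0 0 0 0 -1" --pt "-20 0 20 0 0 0 -1" --pt "-20 0 45 0 0 0 -1" --pt "-20 0 75 0 0 0 -1" --pt "-20 0 105 0 0 0 -1" --pt "-20 0 116 0 0 0 -1" --pt "-20 0 116 0 0 0 -1"

```text
clock: 12.35
tool_pos: [509.7, -302.3, 243.4]
orientation: [3.138, 0.006, 1.758]
ft_force: [0.7, -0.5, -0.7]
gripper_width: 0.004
```

```bash
cat > look.py <<'E'
import sys
from ang import *
s=arm.sense();f=f"pics/{sys.argv[1]}.png";cv2.imwrite(f,arm.camera("wrist")[:,:,::-1])
pos,o=s["tool_pos"],s["orientation"];print(pos,o,s["ft_force"])
k,(m,t)=ang(f,pos,o,[(350,0),(405,0),(395,250),(350,250)]);print(k,m,t,t-1.7715)
E
python3 look.py w6
```

```text
[ 509.693 -302.263  243.411] [3.138 0.006 1.758] [ 0.701 -0.501 -0.67 ]
[ 350    0   34  241 5407] [ 539.438 -221.285] 1.7814463059152754 0.009946305915275344
```

View pics/w6.png

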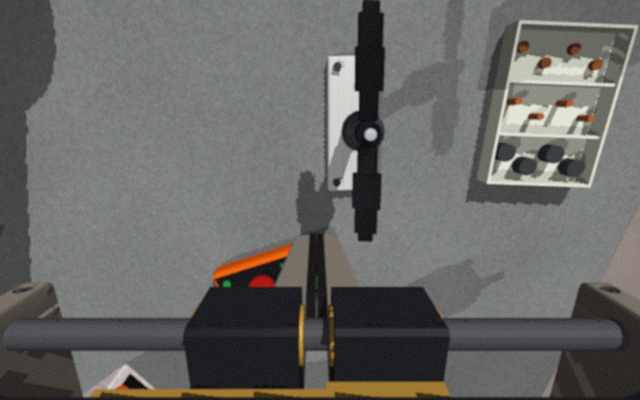

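The blade now lies along the plate (tips at (371,2) and (366,240), plate edge at column ~330), +0.010 rad by measurement. I'll withdraw the arm and check from the top camera, comparing the three-blade propeller too.

Emit:
servo_tool --pt "-20 5 20 0 0 0 -1" --pt "-45 10 40 0 0 0 -1" --pt "-70 20 40 0 0 0 -1" --pt "-95 30 40 0 0 0 -1" --pt "-120 40 40 0 0 0 -1" --pt "-140 50 40 0 0 0 -1" --pt "-150 55 40 0 0 0 -1" --pt "-150 55 40 0 0 0 -1"

```text
clock: 13.07
tool_pos: [356.8, -244.8, 277.8]
orientation: [-3.14, -0.001, 1.757]
ft_force: [-0.2, -0.2, -0.1]
gripper_width: 0.004
```

```bash
python3 - <<'E'
from h import *
a=cv2.imread("pics/top0.png");b=arm.camera("top")[:,:,::-1].copy();cv2.imwrite("pics/top1.png",b)
r=np.s_[150:245,170:270];print("3-blade diff mean/max",cv2.absdiff(a[r],b[r]).mean(),cv2.absdiff(a[r],b[r]).max())
for im in(a,b):
    g=im.max(2);m=np.zeros_like(g);cv2.fillPoly(m,[np.array([(374,196),(374,218),(430,212),(482,198),(482,172),(430,180)])],1)
    k=((g<68)&(m>0)).astype(np.uint8);n,l,s,_=cv2.connectedComponentsWithStats(k);i=1+s[1:,4].argmax()
    ys,xs=np.nonzero(l==i);P=bp("top",np.c_[xs,ys],127);P=P[np.hypot(P[:,0]-541,P[:,1]+233)>35];print(s[i],axis(P))
cv2.imwrite("pics/cmp.png",np.hstack([cv2.resize(x[140:250,170:490],None,fx=1.24*2,fy=2.48) for x in(a,b)])[:, :] if 0 else np.vstack([cv2.resize(x[140:250,170:490],None,fx=2.4,fy=2.4) for x in(a,b)]))
E
```

```text
3-blade diff mean/max 4.707333333333334 17
[382 180  92  29 775] (array([ 542.927, -237.848]), np.float64(1.8169150881224165))
[382 182  93  25 737] (array([ 542.78 , -237.904]), np.float64(1.7781714247993428))
```

View pics/cmp.png

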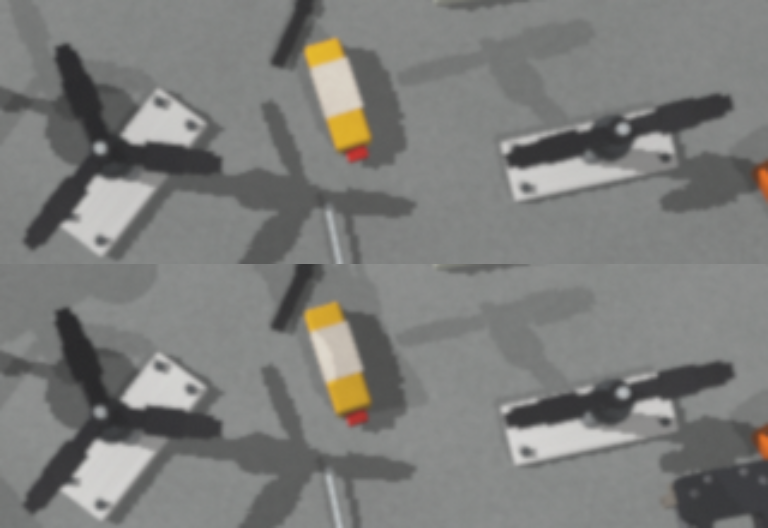

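The before/after crops show the three-blade propeller unchanged (hub at (100,148) in its crop, both times). The two-blade propeller lies along its plate, and the arm is clear of it. Handing in.

```bash
python3 -c "
from station import arm
print(arm.close_job())"
```

```text
the job is handed in; nothing more can be done
None
```

I pushed the two-bladed propeller (the right-hand stand) anticlockwise through one full turn with shut fingers. It took about 13 s, with wrist forces under about 2 N, so it turns freely.

- **Two-bladed propeller:** in the last checks it stood within about 0.01 rad of the plate line (wrist camera +0.010, top camera +0.007). It had started at about +0.047. I made the last push in two small steps, both anticlockwise.
- **Three-bladed propeller:** it looks unchanged in the before/after top views; only the shading differs.
- **Arm:** it was clear of everything before I handed in, and no check failed or disagreed.

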